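Hold in the recessed cut-out reset of a hotplate stirrer with a screwdriver

ROBOT

A 7-joint arm with a two-finger parallel gripper is mounted at the origin on a cart in front of the work surface, level with it; the furniture and walls round the work are solid. World frame = base frame: x ahead of the robot, y to its left, z up, the work surface at z = 0. Lengths are in m, angles in rad, forces in N, time in s.
With the tool pointing down it reaches from about 0.425 to 0.875 m from the base axis. Payload 4.7 kg.
Tool frame: the origin (TCP) lies where the fingers leave the gripper's body, on its centre line; the fingertips stand 70 mm ahead of it and the grasp point (between the pads) lies 51 mm ahead of it; z points along the fingers, y is the line along which they close (so a half turn about z gives the same grasp; the last joint's range is limited). The gripper opens to 87 mm and grips with 3 to 60 N. Pads are 19 mm wide; open, the fingers measure 117 mm over their backs; the gripper's body (75 mm by 190 mm) begins 51 mm behind the grasp point.
Start: joints at [-1.242, 0.321, -0.07, 1.45, 0.023, 1.371, -0.057], TCP at [0.201, 0.618, 0.292] pointing down, gripper open.
Joint ranges: [-2.86, 2.86], [-0.3, 2.09], [-1.38, 1.24], [0.06, 2.45], [-1.56, 4.7], [0.09, 2.05], [-2.69, 2.69]. Speed limits (rad/s): [2.57, 2.57, 3.14, 3.14, 3.14, 3.14, 3.14].

INTERFACE

Orientations are given as a rotation vector (axis times angle).
In Python, from bench import get_state, get_image, get_calibration, close_job gives the robot as it stands.
- The arm moves only by the tool send_rows, never from a script. Its argument "rows" is a list of rows, each an object of numbers: "hand": the finger opening in mm, from 0 to 87; "x", "y", "z": the shift along the world's x, y, z in mm; "roll": the turn about the world's z in degrees. A call has 1 to 10 rows; each row shifts and turns the commanded pose from where the row before left it; what a row does not reach is not made up. A row lasts 1/10 s, in which the tool goes at most 50 mm and 8.59 degrees, less where a joint would pass 70% of its speed; a pose out of reach is approached as far as the arm can. A call is refused whole if a number of a shift passes 50 or a number of a turn 8.59, either way. A call with a gripper value outside its range is refused whole. The fingers move at their own pace and stop on an object; "force" is the grip in N (left out, the last holds). Time passes only in rows, so rows that do not move let the fingers close. It gives the time, the measured TCP pose, the force, the opening and the grip force at its end, in the units of the state.
- get_state(): the state, without advancing time (a new reading comes with each control period).
- get_image(name): name is "scene" or "top" or "wrist"; returns the picture (400x640x3 uint8, blue, green, red); there is no depth.
- get_calibration(name): a dict with "mtx" (3x3 intrinsics, pixels), "world_from_camera" (4x4, takes a point from camera to world coordinates). Camera axes: x right, y down, z forward; pixel columns grow to the right and rows downward; lengths in m; the calibration is good to about 2 mm. A picture is of the moment at which its call begins: read the wrist's pose just before it. get_calibration takes no time and is no camera call; for the wrist camera it gives the pose at the moment of the call.
- close_job(): hands the job in; it is judged then, once.
The state is a dict: "time": time; "joint_positions": joint angles; "qd": joint speeds; "joint_torque": joint torques, N m; "position": TCP position; "tool_rot": TCP orientation; "ft_force": force on the tool from outside, world axes, zero at the start; "torque": the same for the moment, N m; "grip_width": opening from 0.0 (shut) to 1.0 (fully open); "grip_force": force on a finger pad.
Only numpy, scipy, OpenCV 4.12 (cv2) and the standard library are available. Lean on these libraries where they do the work, as an engineer would, in place of code of your own. Each camera call takes 0.05 s, during which the arm holds its last target. There are 200 camera calls.

TASK

The safety cut-out of the hotplate stirrer has tripped. Take the yellow-handled screwdriver, slide the red dust shutter on the front panel fully to the left to uncover the reset hole, put the driver's blade into the hole and press the recessed reset button all the way in; finish while still holding it pressed in with the screwdriver in the gripper, because I will switch the mains back on meanwhile. Leave the beaker and the other things on the bench where they are.

Things in the scene. Friction and masses are not known exactly. Their poses are not given: they have to be found in the camera images.
- hotplate: Hotplate stirrer, fixed: 230 mm deep (x), 190 wide (y), 104 high; white ceramic top, grey housing, dark upright front console. Origin: centre of its underside; x points into it from the front (front face: plane x = -115 mm), y to the left of someone facing it, z up. Black knobs at y = 69 and -67 mm, 47 mm up, stand out 18 mm; display above the reset port, orange lamp at y = -34 mm.
- reset_hole (a point): Centre of the mouth of the round reset hole in the front face, 48 mm above the bench, on the front's centre line; same axes as the hotplate. The bore is 12 mm in diameter, level, runs along the hotplate's +x and has a 3 mm chamfer at the mouth. The face of the released button lies 22 mm inside.
- shutter (a joint): Red dust shutter, 24 mm square and 3 mm thick, sliding on the front face between steel rails in front of the reset hole. 0 = covers the hole, grows towards the hotplate's +y (left); at the stop, 0.026 m, the hole is clear. Friction about 1 N; it stays where it is left. The rails stand out 6 mm from the front face.
- shutter_rib (a point): Middle of the upright rib on the shutter by which it is pushed: 4 mm wide (y), 17 mm high, its outer edge 14 mm in front of the front face. The point is 9 mm in front of the front face, at the height of the hole, and moves with the shutter.
- reset_button (a joint): White recessed reset button, 9.6 mm in diameter, inside the bore. 0 = released, grows as it is pressed in; 0.006 m = fully in. Spring: about 2 N to start, 6 N fully in; it comes back when let go.
- screwdriver: Screwdriver lying on the bench, 174 mm long. Origin: on the underside, at mid-length; its y axis runs along the tool towards the butt of the handle. Yellow fluted handle from y = 2 to 87 mm, 24 mm wide and 22 mm high; steel blade 6 mm in diameter from y = 2 to the tip at y = -87 mm. The tool's axis lies 11 mm above the origin.
- driver_tip (a point): End of the screwdriver's blade, on the tool's axis, 87 mm from the body origin.
- beaker: Small clear beaker, 46 mm across, 56 mm high, standing on the hotplate's ceramic top. Leave it alone.
- amber_bottle: Amber bottle with black cap, 62 mm across, 118 mm high. Leave it alone. Just to its right stands a tall fixed centrifuge, over the bench from about x = 0.43 to 0.95 m and y = -0.27 to -0.68 m in the room's frame: keep the arm clear of it, also when first swinging in.
- tube_rack: Blue tube rack, 66 x 190 x 55 mm. Leave it alone.
- reagent_bottle: Clear bottle with blue cap, 56 mm across, 105 mm high. Leave it alone.
- grinding_jar_1: Grey steel grinding jar, 52 mm across, 64 mm high. Leave it alone.
- lab_timer: White timer lying on its back, 62 x 66 x 19 mm. Leave it alone.
- marker_1: White marker with red cap, lying, 130 mm long, 16 mm high. Leave it alone.
- vial_carton: White and blue carton, 62 x 110 x 45 mm. Leave it alone. To its left, beyond y = 0.33 m in the room's frame, stands a tall fixed grinder.

How it is judged:
By the outcome, as a careful person would: the job done as asked, in the order asked, and still so for the second after the job is handed in, while the arm keeps its last pose, push and grip.
It also fails if it takes over 45 s, if anything falls off the work surface, if the arm or the gripper's body presses on something with over 40 N, if the wrist force passes 120 N, or if a joint passes its speed limit or range.

## Working session

There is one attempt and no reset: what is moved stays moved. The work goes in short steps, Python scripts to look and compute and a tool call to move; the robot and the scene stay as the last step left them, time stands still between calls to the robot, and variables do not carry over. Pictures are saved under pics/ and viewed, at most 13 in all, crops included, and the job is handed in when it is done.

Besides the shell and the picture viewer there is one more tool, called after ">>>" as name(argument=value, ...), one argument or row to a line, values as JSON. send_rows: Moves the arm, as the interface text tells. Its arguments: {"type":"object","properties":{"rows":{"type":"array","items":{"type":"object","properties":{"hand":{"type":"number"},"x":{"type":"number"},"y":{"type":"number"},"z":{"type":"number"},"roll":{"type":"number"}}}},"force":{"type":"number"}},"required":["rows"]}

```bash
mkdir -p pics
python3 - <<'E'
from bench import *
import cv2
s=get_state();print({k:s[k] for k in('time','position','tool_rot','grip_width')})
for n in('scene','top'):
    cv2.imwrite(f'pics/{n}0.png',get_image(n));c=get_calibration(n);print(n,c['mtx'],c['world_from_camera'])
E
```

```text
{'time': 0.0, 'position': array([0.20117308, 0.61765003, 0.29121839]), 'tool_rot': array([-4.92336054e-01, -3.10259341e+00,  2.82883823e-03]), 'grip_width': 1.002101142246412}
scene [[362.598866     0.         323.66472793]
 [  0.         362.598866   197.93125799]
 [  0.           0.           1.        ]] [[ 0.8405253  -0.3613748   0.40364027  0.19657148]
 [-0.54176788 -0.55763922  0.62890863 -0.61685337]
 [-0.00218608 -0.74729295 -0.66449113  0.77292902]
 [ 0.          0.          0.          1.        ]]
top [[460.91894345   0.         322.63899291]
 [  0.         460.91894345 197.4244339 ]
 [  0.           0.           1.        ]] [[ 0.02654939 -0.98006994  0.19687064  0.35274531]
 [-0.99963101 -0.02489771  0.01086043  0.0166754 ]
 [-0.00574235 -0.19708633 -0.98036932  1.37066609]
 [ 0.          0.          0.          1.        ]]
```

View pics/scene0.png

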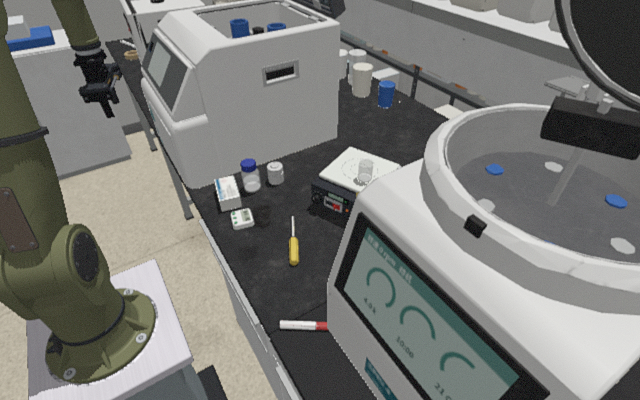

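View pics/top0.png

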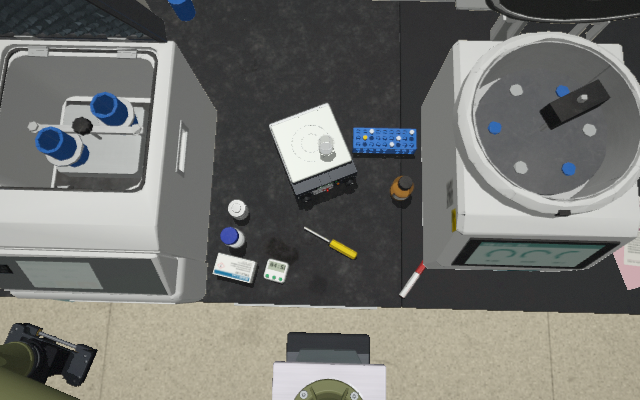

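The top view shows the hotplate at about (313,150), yawed roughly 20°. The screwdriver's tip is at (305,228) and its butt at (356,256). The gripper starts to the left of the grinder's front corner, near (205,290). I'll measure everything and look closer at that corner.

```bash
cat > h.py <<'E'
import numpy as np,cv2
from bench import *
def ray(c,u,v):
    T=c['world_from_camera'];return T[:3,3],T[:3,:3]@np.linalg.solve(c['mtx'],[u,v,1.])
def plane(c,u,v,z=0.):
    o,d=ray(c,u,v);return o+d*(z-o[2])/d[2]
def proj(c,p):
    T=c['world_from_camera'];q=c['mtx']@(T[:3,:3].T@(np.asarray(p)-T[:3,3]));return q[:2]/q[2]
def tri(obs):
    A=0;b=0
    for c,u,v in obs:
        o,d=ray(c,u,v);d=d/np.linalg.norm(d);P=np.eye(3)-np.outer(d,d);A=A+P;b=b+P@o
    return np.linalg.solve(A,b)
E
python3 - <<'E'
from h import *
t=get_calibration('top');s=get_calibration('scene')
a=cv2.imread('pics/top0.png');b=cv2.imread('pics/scene0.png')
h=cv2.cvtColor(a,cv2.COLOR_BGR2HSV)
m=cv2.inRange(h,(20,130,90),(35,255,255));m[:, :290]=0;m[:,380:]=0;m[:210]=0
n,l,st,ce=cv2.connectedComponentsWithStats(m);i=1+st[1:,4].argmax()
ys,xs=np.where(l==i);P=np.array([plane(t,x,y,.014)[:2] for x,y in zip(xs,ys)])
c=P.mean(0);w,V=np.linalg.eigh(np.cov(P.T));d=V[:,1];pr=(P-c)@d
print('handle centre',c,'dir',d,np.degrees(np.arctan2(d[1],d[0])),pr.min(),pr.max(),n, st[i])
print('tip',plane(t,304.5,228,.011))
for q in((269,124),(327,103),(355,160)):print('hp top corner',plane(t,*q,.104))
for q in((190,300),(207,270),(200,290)):print('grinder',plane(t,*q,0))
cv2.imwrite('pics/a.png',np.hstack([cv2.resize(a[180:330,120:280],None,fx=2.5,fy=2.5),cv2.resize(b[0:250,85:245],(240,375))]))
cv2.imwrite('pics/b.png',np.hstack([cv2.resize(a[95:215,260:370],None,fx=3.5,fy=3.5,interpolation=2),cv2.resize(b[140:245,290:390],(400,420),interpolation=2)]))
E
```

```text
handle centre [ 0.47291839 -0.03160292] dir [0.46476029 0.88543654] 62.305290235933654 -0.04239762868021942 0.04168256276795915 2 [329 239  28  20 241]
tip [0.53182029 0.08313561 0.011     ]
hp top corner [0.82012053 0.19186482 0.104     ]
hp top corner [0.88889509 0.02543778 0.104     ]
hp top corner [ 0.71814638 -0.05855735  0.104     ]
grinder [0.31403457 0.40939221 0.        ]
grinder [0.40145258 0.3664602  0.        ]
grinder [0.3432697  0.38253115 0.        ]
```

View pics/a.png

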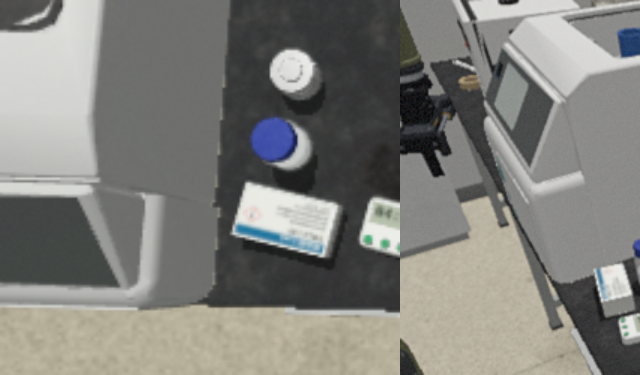

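View pics/b.png

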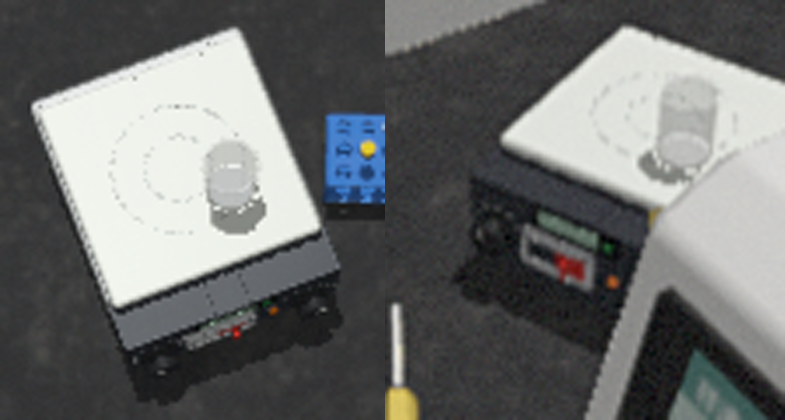

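Top crop: the grinder's near-right base corner is at about (205,298) px, which is x≈0.32, y≈0.365. Second crop: the red shutter sits on the hotplate front at about (326,190) in the top image. I'll go around the corner at small radius, with the gripper turned tangentially.

>>> send_rows(
  rows=[
    {"x": -12, "y": -40, "roll": -8, "hand": 60},
    {"x": -12, "y": -40, "roll": -8},
    {"x": -12, "y": -40, "roll": -8},
    {"x": -12, "y": -40, "roll": -8},
    {"x": -10, "y": -40, "roll": -8},
    {"roll": -8},
    {"roll": -8},
    {"roll": -8},
    {"roll": -8},
    {"roll": -8},
  ],
)

```text
schema error: expected keys hand, x, y, z, roll
```

>>> send_rows(
  rows=[
    {"x": -12, "y": -40, "z": 0, "roll": -8, "hand": 60},
    {"x": -12, "y": -40, "z": 0, "roll": -8, "hand": 60},
    {"x": -12, "y": -40, "z": 0, "roll": -8, "hand": 60},
    {"x": -12, "y": -40, "z": 0, "roll": -8, "hand": 60},
    {"x": -10, "y": -40, "z": 0, "roll": -8, "hand": 60},
    {"x": 0, "y": 0, "z": 0, "roll": -8, "hand": 60},
    {"x": 0, "y": 0, "z": 0, "roll": -8, "hand": 60},
    {"x": 0, "y": 0, "z": 0, "roll": -8, "hand": 60},
    {"x": 0, "y": 0, "z": 0, "roll": -8, "hand": 60},
    {"x": 0, "y": 0, "z": 0, "roll": -8, "hand": 60},
  ],
)

```text
time: 1.1
position: [0.1432, 0.4177, 0.292]
tool_rot: [2.377, 2.053, -0.001]
ft_force: [0.4, 0.5, -0.8]
grip_width: 0.69
grip_force: 0.0
```

>>> send_rows(
  rows=[
    {"x": 37, "y": -22, "z": 0, "roll": -8, "hand": 60},
    {"x": 36, "y": -19, "z": 0, "roll": -8, "hand": 60},
    {"x": 36, "y": -23, "z": 0, "roll": -3, "hand": 60},
    {"x": 34, "y": -27, "z": 0, "roll": 0, "hand": 60},
    {"x": 31, "y": -30, "z": 0, "roll": 0, "hand": 60},
    {"x": 28, "y": -33, "z": 0, "roll": 0, "hand": 60},
    {"x": 24, "y": -36, "z": 0, "roll": 0, "hand": 60},
    {"x": 21, "y": -38, "z": 0, "roll": 0, "hand": 60},
    {"x": 18, "y": -38, "z": 0, "roll": 0, "hand": 60},
    {"x": 17, "y": -42, "z": 0, "roll": 0, "hand": 60},
  ],
)

```text
time: 2.1
position: [0.4256, 0.1086, 0.292]
tool_rot: [-2.679, -1.641, 0.0]
ft_force: [-0.3, 0.1, -0.3]
grip_width: 0.69
grip_force: 0.0
```

>>> send_rows(
  rows=[
    {"x": 9, "y": -35, "z": -10, "roll": 0, "hand": 60},
    {"x": 9, "y": -35, "z": -10, "roll": 0, "hand": 60},
    {"x": 9, "y": -35, "z": -10, "roll": -0.7, "hand": 60},
    {"x": 10, "y": -35, "z": -10, "roll": 0, "hand": 60},
    {"x": 10, "y": 0, "z": 0, "roll": 0, "hand": 60},
    {"x": 0, "y": 0, "z": 0, "roll": 0, "hand": 60},
  ],
)

```text
time: 2.7
position: [0.4728, -0.0303, 0.252]
tool_rot: [2.691, 1.621, -0.001]
ft_force: [-0.5, 0.4, 0.5]
grip_width: 0.688
grip_force: 0.0
```

Run:
```python
from h import *
s=get_state();print(s['position'],s['tool_rot']);c=get_calibration('wrist');im=get_image('wrist');cv2.imwrite('pics/w0.png',im);np.save('w0.npy',c,allow_pickle=True)
print(c['mtx'],c['world_from_camera'])
h=cv2.cvtColor(im,cv2.COLOR_BGR2HSV)
m=cv2.inRange(h,(20,110,80),(35,255,255))
n,l,st,ce=cv2.connectedComponentsWithStats(m);i=1+st[1:,4].argmax();print(st[i])
ys,xs=np.where(l==i);P=np.array([plane(c,x,y,.012)[:2] for x,y in zip(xs,ys)])
q=P.mean(0);w,V=np.linalg.eigh(np.cov(P.T));d=V[:,1];pr=(P-q)@d
print(q,d,np.degrees(np.arctan2(d[1],d[0])),pr.min(),pr.max())
print('tip px exp',proj(c,[.534,.085,.011]))
```

```text
[ 0.47277843 -0.03031135  0.25200233] [ 2.69075147e+00  1.62125130e+00 -6.46956123e-04]
[[335.56778746   0.         322.13461863]
 [  0.         335.56778746 201.33593934]
 [  0.           0.           1.        ]] [[ 8.84003292e-01 -4.51618320e-01 -1.20743828e-01  5.05275507e-01]
 [-4.67480662e-01 -8.54062967e-01 -2.28119001e-01  3.12058919e-02]
 [-1.00112175e-04  2.58103353e-01 -9.66117306e-01  3.45963389e-01]
 [ 0.00000000e+00  0.00000000e+00  0.00000000e+00  1.00000000e+00]]
[ 230  317  384   20 5679]
[ 0.50734681 -0.24144391] [-0.88855075  0.45877833] 152.6916963127762 -0.2061427753171858 0.23561246935559163
tip px exp [322.43803351  42.88839801]
```

View pics/w0.png

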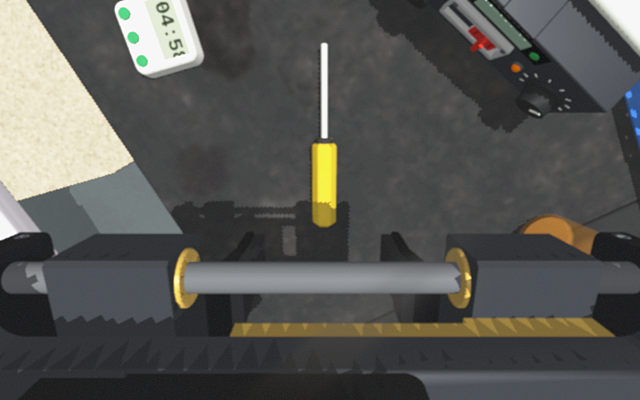

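The wrist view shows the screwdriver nearly vertical, tip at (324,43), handle from (324,142) to (324,227). The red rib is at about (483,40), top right.

Run:
```python
from h import *
c=np.load('w0.npy',allow_pickle=True).item();im=cv2.imread('pics/w0.png')
h=cv2.cvtColor(im,cv2.COLOR_BGR2HSV)
m=cv2.inRange(h,(20,110,80),(35,255,255));m[225:]=0;m[:,:300]=0;m[:,350:]=0
ys,xs=np.where(m);P=np.array([plane(c,x,y,.013)[:2] for x,y in zip(xs,ys)])
q=P.mean(0);w,V=np.linalg.eigh(np.cov(P.T));d=V[:,1];pr=(P-q)@d
print(q,np.degrees(np.arctan2(d[1],d[0])),pr.min(),pr.max())
t=plane(c,324,43,.011);b=plane(c,324.3,228,.011);print(t,b,np.linalg.norm(t-b),np.degrees(np.arctan2(*(t-b)[1::-1])))
u=(t-b)/np.linalg.norm(t-b);print('grip target',t-u*.1295)
```

```text
[ 0.47402903 -0.03145191] 62.286498126174436 -0.04351515193670684 0.04033508116790757
[0.53522294 0.08424678 0.011     ] [ 0.45181336 -0.07470862  0.011     ] 0.17951038417394855 62.312399663989844
grip target [ 0.47505071 -0.03042471  0.011     ]
```

>>> send_rows(
  force=40,
  rows=[
    {"x": 1, "y": -1, "z": -45, "roll": 0, "hand": 60},
    {"x": 0, "y": 0, "z": -45, "roll": 0, "hand": 60},
    {"x": 0, "y": 0, "z": -45, "roll": 0, "hand": 60},
    {"x": 0, "y": 0, "z": -30, "roll": 0, "hand": 60},
    {"x": 0, "y": 0, "z": -14, "roll": 0, "hand": 60},
    {"x": 0, "y": 0, "z": 0, "roll": 0, "hand": 15},
    {"x": 0, "y": 0, "z": 0, "roll": 0, "hand": 15},
    {"x": 0, "y": 0, "z": 0, "roll": 0, "hand": 15},
    {"x": 0, "y": 0, "z": 0, "roll": 0, "hand": 15},
    {"x": 0, "y": 0, "z": 0, "roll": 0, "hand": 15},
  ],
)

```text
time: 3.75
position: [0.4737, -0.0307, 0.074]
tool_rot: [2.689, 1.624, 0.002]
ft_force: [-0.3, 0.3, -0.2]
grip_width: 0.319
grip_force: 0.0
```

>>> send_rows(
  force=40,
  rows=[
    {"x": 0, "y": 0, "z": 0, "roll": 0, "hand": 15},
    {"x": 0, "y": 0, "z": 0, "roll": 0, "hand": 15},
    {"x": 0, "y": 0, "z": 0, "roll": 0, "hand": 15},
    {"x": 0, "y": 0, "z": 0, "roll": 0, "hand": 15},
  ],
)

```text
time: 4.15
position: [0.4737, -0.0308, 0.0738]
tool_rot: [2.689, 1.624, 0.001]
ft_force: [-0.9, 0.5, 5.7]
grip_width: 0.256
grip_force: 40.0
```

>>> send_rows(
  rows=[
    {"x": 0, "y": 0, "z": 20, "roll": 0, "hand": 15},
    {"x": 0, "y": 0, "z": 17, "roll": 0, "hand": 15},
    {"x": -10, "y": -5, "z": 0, "roll": -7.5, "hand": 15},
    {"x": -10, "y": -5, "z": 0, "roll": -7.5, "hand": 15},
    {"x": -10, "y": -5, "z": 0, "roll": -7.5, "hand": 15},
    {"x": 0, "y": -5, "z": 0, "roll": -7.5, "hand": 15},
    {"x": 0, "y": 0, "z": 0, "roll": -7.5, "hand": 15},
    {"x": 0, "y": 0, "z": 0, "roll": 0, "hand": 15},
  ],
)

```text
time: 4.95
position: [0.4428, -0.0511, 0.1099]
tool_rot: [-3.069, -0.672, 0.001]
ft_force: [0.2, 0.3, -1.1]
grip_width: 0.256
grip_force: 40.0
```

Run:
```python
from h import *
s=get_state();print(s['position'],s['tool_rot'],s['ft_force'],s['grip_width']);c=get_calibration('wrist');im=get_image('wrist');cv2.imwrite('pics/w1.png',im);np.save('w1.npy',c,allow_pickle=True)
cv2.imwrite('pics/t1.png',get_image('top'))
cv2.imwrite('pics/s1.png',get_image('scene'))
print(c['world_from_camera'])
```

```text
[ 0.44276053 -0.05110367  0.10992974] [-3.06872217e+00 -6.72466660e-01  1.28216541e-03] [ 0.19918455  0.3085305  -1.06959348] 0.2564524953086541
[[ 4.17996990e-01 -8.77653770e-01 -2.34525853e-01  5.06171766e-01]
 [-9.08448365e-01 -4.03745104e-01 -1.08219496e-01 -2.22143305e-02]
 [ 2.90583520e-04  2.58290051e-01 -9.66067371e-01  2.03824560e-01]
 [ 0.00000000e+00  0.00000000e+00  0.00000000e+00  1.00000000e+00]]
```

View pics/w1.png

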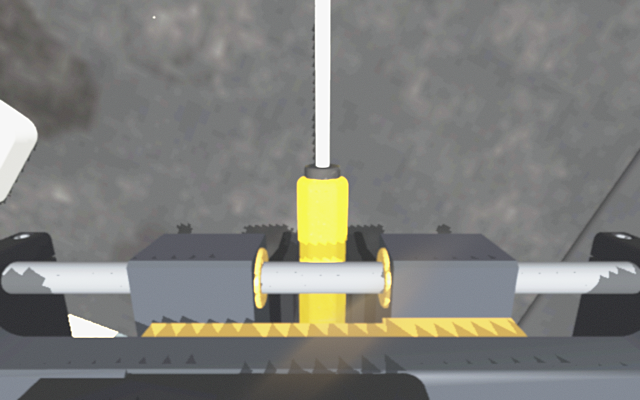

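The grip is good and the driver points straight ahead, but this wrist view (tool axis at column 323) doesn't show the hotplate front. I'll use w0 with the top and scene views instead.

Run:
```python
from h import *
w=cv2.imread('pics/w0.png');t=cv2.imread('pics/t1.png');s=cv2.imread('pics/s1.png')
A=cv2.resize(w[0:130,430:640],None,fx=3.8,fy=3.8,interpolation=2)[:, :798]
B=np.zeros((0,0))
a=cv2.resize(t[165:215,290:370],(400,250),interpolation=2);b=cv2.resize(s[170:225,300:388],(398,250),interpolation=2)
hh=min(A.shape[0],340)
cv2.imwrite('pics/z.png',np.vstack([A[:340],np.hstack([a,b])]))
for n,i in(('w',w),('t',t),('s',s)):
    h=cv2.cvtColor(i,cv2.COLOR_BGR2HSV);m=cv2.inRange(h,(0,150,100),(6,255,255))|cv2.inRange(h,(174,150,100),(180,255,255))
    k,l,st,ce=cv2.connectedComponentsWithStats(m)
    print(n,[(st[j].tolist(),ce[j].round(1).tolist()) for j in range(1,k) if st[j,4]>5])
```

```text
w [([469, 27, 26, 24, 290], [479.9, 40.3])]
t [([416, 261, 9, 12, 51], [420.1, 267.4])]
s [([333, 204, 6, 5, 20], [335.4, 206.2]), ([317, 327, 10, 3, 28], [321.4, 328.1])]
```

View pics/z.png

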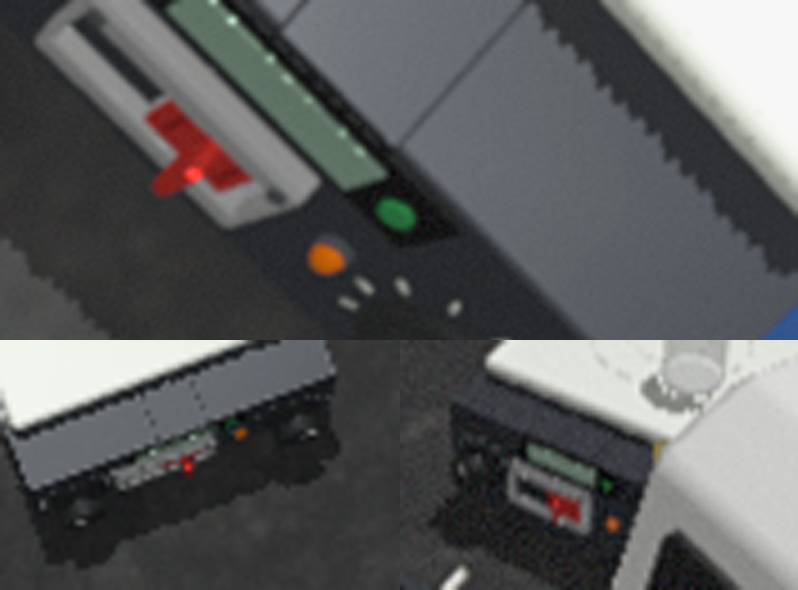

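The top crop shows the rail frame, the red rib at about (328,190) and the lamp at about (338,184). The scene crop has the lamp at about (347,210.5). In w0 the lamp is at about (516,68) and the rib's top outer end at about (472,50). Now the yaw and position of the front.

Run:
```python
from h import *
w=np.load('w0.npy',allow_pickle=True).item();t=get_calibration('top');s=get_calibration('scene')
hd=lambda p,q:np.degrees(np.arctan2((q-p)[1],(q-p)[0]))
wi=cv2.imread('pics/w0.png');ti=cv2.imread('pics/t1.png');si=cv2.imread('pics/s1.png')
def blob(i,lo,hi,box):
    x0,y0,x1,y1=box;h=cv2.cvtColor(i[y0:y1,x0:x1],cv2.COLOR_BGR2HSV);m=cv2.inRange(h,lo,hi);ys,xs=np.where(m)
    return np.array([xs.mean()+x0,ys.mean()+y0,len(xs)])
for nm,lo,hi in(('orange',(7,140,110),(20,255,255)),('green',(50,100,60),(85,255,255))):
    o=[blob(wi,lo,hi,(495,40,560,85)),blob(ti,lo,hi,(325,172,350,192)),blob(si,lo,hi,(335,195,360,220))]
    print(nm,[x.round(1).tolist() for x in o])
    P=tri([(w,*o[0][:2]),(t,*o[1][:2]),(s,*o[2][:2])]);print(P,[np.round(proj(c,P)-x[:2],1).tolist() for c,x in zip((w,t,s),o)], tri([(w,*o[0][:2]),(t,*o[1][:2])]))
# front top edge headings
p=[plane(w,*q,.1) for q in((505,7.9),(535.3,39.5),(585.3,89))];print('w edge',p,hd(p[2],p[0]))
a,b=plane(t,298,194.4,.1),plane(t,357,171.4,.1);print('t edge',a,b,hd(b,a))
# ceramic edges in top via red/white mask
g=cv2.inRange(ti,(150,150,150),(255,255,255));g[:, :255]=0;g[:,365:]=0;g[:95]=0;g[215:]=0
k,l,st,ce=cv2.connectedComponentsWithStats(g);j=1+st[1:,4].argmax()
cn=max(cv2.findContours((l==j).astype('u1'),0,1)[0],key=cv2.contourArea).reshape(-1,2)
W=np.array([plane(t,x,y,.104)[:2] for x,y in cn],np.float32);r=cv2.minAreaRect(W*1000);print('ceramic',r)
```

```text
orange [[515.3, 67.8, 57.0], [338.0, 183.0, 1.0], [346.5, 210.0, 6.0]]
[ 0.66256975 -0.01256257  0.04985897] [[0.1, 0.2], [-0.0, -0.1], [-0.1, 0.0]] [ 0.66242923 -0.01252171  0.04999543]
green [[533.8, 55.9, 65.0], [336.0, 181.0, 1.0], [345.3, 201.7, 3.0]]
[ 0.66167333 -0.00647598  0.07861754] [[-0.7, 0.1], [0.1, -0.1], [0.0, -0.1]] [ 0.66078725 -0.00624273  0.08105633]
w edge [array([0.6423413 , 0.03329056, 0.1       ]), array([0.65380482, 0.00568008, 0.1       ]), array([ 0.67438689, -0.04095827,  0.1       ])] 113.34489418247105
t edge [0.6148348  0.10035962 0.1       ] [ 0.68583441 -0.06490454  0.1       ] 113.24898352034329
ceramic ((768.8158569335938, 72.4670181274414), (187.85226440429688, 185.2404327392578), 22.98775291442871)
```

Run:
```python
from h import *
w=np.load('w0.npy',allow_pickle=True).item();c1=np.load('w1.npy',allow_pickle=True).item();t=get_calibration('top');s=get_calibration('scene')
w1=cv2.imread('pics/w1.png');ti=cv2.imread('pics/t1.png');si=cv2.imread('pics/s1.png')
u=np.array([.9198,.3923,0]);v=np.array([-.3923,.9198,0]);UV=lambda p:(np.round([p@u,p@v],4).tolist(),round(p[2],4))
p=np.array([.44276,-.0511,.1099]);h=np.radians(24.8);d=np.array([np.cos(h),np.sin(h),0])
e=p+d*.1305;e[2]=.0471;print('exp tip',e,UV(e))
for n,i,c in(('t',ti,t),('s',si,s)):
    x,y=proj(c,e);X,Y=int(x),int(y);print(n,x,y);g=i[Y-14:Y+15,X-14:X+15].min(2)
    m=(g>120).astype('u1');ys,xs=np.where(m);print(sorted(zip((xs+X-14).tolist(),(ys+Y-14).tolist()))[-14:],sorted(zip((ys+Y-14).tolist(),(xs+X-14).tolist()))[:8])
# blade line in w1 at axis height
for r in(5,60,120,155):
    xs=np.where(w1[r].min(1)>190)[0];xs=xs[(xs>290)&(xs<350)];print(r,xs.mean(),plane(c1,xs.mean(),r,.0471),UV(plane(c1,xs.mean(),r,.0471)))
print('rib outer top',UV(plane(w,471.6,48.7,.0565)))
print('rails front L/R',UV(plane(w,440,11,.06)),UV(plane(w,491,59,.035)))
```

```text
exp tip [0.56122496 0.0036385  0.0471    ] ([0.5176, -0.2168], np.float64(0.0471))
t 331.6499891515974 217.0035400673196
[(335, 225), (335, 226), (335, 227), (336, 225), (336, 226), (336, 227), (336, 228), (336, 229), (337, 228), (337, 229), (337, 230), (337, 231), (338, 230), (338, 231)] [(218, 331), (218, 332), (219, 332), (219, 333), (220, 332), (220, 333), (221, 333), (221, 334)]
s 313.6815845211194 220.90898597141828
[(310, 226), (311, 222), (311, 223), (311, 224), (311, 225), (312, 221), (312, 222), (312, 223), (312, 224), (313, 220), (313, 221), (313, 222), (313, 223), (314, 221)] [(220, 313), (221, 312), (221, 313), (221, 314), (222, 311), (222, 312), (222, 313), (223, 310)]
5 322.0 [ 0.54528443 -0.00420592  0.0471    ] ([0.4999, -0.2178], np.float64(0.0471))
60 322.0 [ 0.52585036 -0.01314552  0.0471    ] ([0.4785, -0.2184], np.float64(0.0471))
120 322.5 [ 0.50292013 -0.02394322  0.0471    ] ([0.4532, -0.2193], np.float64(0.0471))
155 322.5 [ 0.48851092 -0.03057812  0.0471    ] ([0.4373, -0.2198], np.float64(0.0471))
rib outer top ([0.5895, -0.2314], np.float64(0.0565))
rails front L/R ([0.5917, -0.1927], np.float64(0.06)) ([0.6026, -0.2549], np.float64(0.035))
```

Run:
```python
from h import *
w=np.load('w0.npy',allow_pickle=True).item();t=get_calibration('top');s=get_calibration('scene')
u=np.array([.9198,.3923,0]);v=np.array([-.3923,.9198,0])
def fp(c,x,y,D):
    o,d=ray(c,x,y);p=o+d*(D-o@u)/(d@u);return np.round([p@v*1000,p[2]*1000],1).tolist()
F=.604
W=lambda a,b:(430+a/3.8,b/3.8);T=lambda a,b:(290+a/5,165+(b-340)/5);S=lambda a,b:(300+(a-400)*88/398,170+(b-340)*.22)
for n,c,x,D in [('lamp w',w,(515.3,67.8),F-.001),('lamp t',t,(338,183),F-.001),('lamp s',s,(346.5,210),F-.001),
 ('shutter TL w',w,W(147,115),F-.004),('shutter BR?',w,W(250,185),F-.004),('shut TR?',w,W(175,100),F-.004),
 ('rib outer top L',w,W(152,185),F-.014),('rib outer top R',w,W(165,195),F-.014),
 ('frame L',w,W(37,42),F-.006),('frame R',w,W(318,185),F-.006),('frame Rb',w,W(232,227),F-.006),
 ('top rib',t,T(188,465),F-.014),('top frame L',t,T(113,487),F-.006),('top frame R',t,T(215,450),F-.006),
 ('sc shutter L',s,S(548,505),F-.004),('sc shutter R',s,S(580,510),F-.004),('sc frame L',s,S(512,480),F-.006),('sc frame R',s,S(590,515),F-.006)]:print(n,fp(c,*x,D))
wi=cv2.imread('pics/w0.png');h=cv2.cvtColor(wi,cv2.COLOR_BGR2HSV);m=cv2.inRange(h,(0,150,80),(8,255,255))|cv2.inRange(h,(172,150,80),(180,255,255))
for r in range(24,54):
    xs=np.where(m[r])[0];xs=xs[xs>440]
    if len(xs):print(r,xs.min(),xs.max(),end='; ')
```

```text
lamp w [-270.1, 53.5]
lamp t [-270.8, 56.0]
lamp s [-272.5, 51.7]
shutter TL w [-221.1, 50.5]
shutter BR? [-245.3, 60.4]
shut TR? [-221.2, 63.7]
rib outer top L [-231.1, 53.2]
rib outer top R [-234.4, 54.2]
frame L [-193.9, 43.9]
frame R [-249.1, 83.9]
frame Rb [-252.4, 45.6]
top rib [-232.8, 79.7]
top frame L [-189.2, 59.4]
top frame R [-253.1, 52.4]
sc shutter L [-227.2, 45.0]
sc shutter R [-251.5, 53.3]
sc frame L [-200.3, 54.7]
sc frame R [-260.2, 55.1]
27 474 475; 28 472 476; 29 471 476; 30 469 477; 31 469 478; 32 470 480; 33 471 481; 34 472 482; 35 473 483; 36 474 484; 37 475 485; 38 476 486; 39 477 487; 40 477 488; 41 477 489; 42 476 490; 43 475 491; 44 474 492; 45 472 493; 46 472 494; 47 471 493; 48 470 491; 49 470 488; 50 471 475;
```

>>> send_rows(
  rows=[
    {"x": 5, "y": -10, "z": 1, "roll": -1.7, "hand": 15},
    {"x": 4, "y": -10.5, "z": 0, "roll": 0, "hand": 15},
    {"x": 18, "y": 8, "z": 0, "roll": 0, "hand": 15},
    {"x": 18, "y": 8, "z": 0, "roll": 0, "hand": 15},
    {"x": 18, "y": 7, "z": 0, "roll": 0, "hand": 15},
    {"x": 9, "y": 4, "z": 0, "roll": 0, "hand": 15},
    {"x": 5, "y": 2, "z": 0, "roll": 0, "hand": 15},
    {"x": 0, "y": 0, "z": 0, "roll": 0, "hand": 15},
  ],
)

```text
time: 5.9
position: [0.5204, -0.0428, 0.1111]
tool_rot: [3.077, 0.628, -0.001]
ft_force: [-0.8, -0.2, -0.8]
grip_width: 0.255
grip_force: 40.0
```

```bash
cat >> h.py <<'E'
u=np.array([.9198,.3923,0]);v=np.array([-.3923,.9198,0])
def tip():
    s=get_state();p=s['position'];r=s['tool_rot'];h=2*np.arctan2(r[1],r[0])%(2*np.pi)
    h=(h+np.pi/2)%np.pi-np.pi/2+np.radians(.1);e=p+.1305*np.array([np.cos(h),np.sin(h),0])
    print('t',s['time'],'hd',np.degrees(h).round(2),'tip u,v,z mm',(np.array([e@u,e@v,p[2]-.0628])*1000).round(1),'F',s['ft_force'].round(1));return s
E
python3 -c "
from h import *
tip()
c=get_calibration('wrist');cv2.imwrite('pics/w2.png',get_image('wrist'));a=cv2.imread('pics/w2.png')
s=get_image('scene');t=get_image('top')
cv2.imwrite('pics/q.png',np.hstack([cv2.resize(s[170:225,300:388],(400,250),interpolation=2),cv2.resize(t[165:225,290:370],(334,250),interpolation=2)]))"
```

```text
t 5.9 hd 23.17 tip u,v,z mm [ 592.4 -243.4   48.3] F [-0.8 -0.2 -0.8]
```

View pics/q.png

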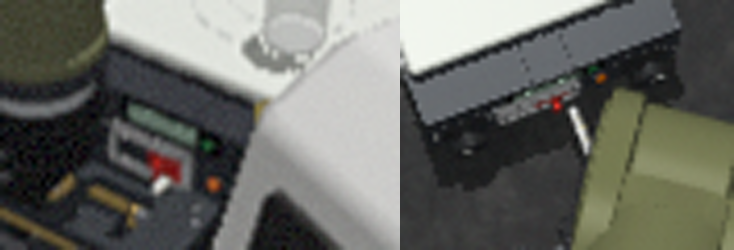

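The blade tip lies just right of the rib (rib at (558,103) in the top crop, tip at (572,112)). I'll advance it a little and push left.

>>> send_rows(
  rows=[
    {"x": 3.3, "y": 1.4, "z": 0, "roll": 0, "hand": 15},
    {"x": -1.6, "y": 3.7, "z": 0, "roll": 0, "hand": 15},
    {"x": -1.6, "y": 3.7, "z": 0, "roll": 0, "hand": 15},
    {"x": -1.6, "y": 3.7, "z": 0, "roll": 0, "hand": 15},
    {"x": -1.6, "y": 3.7, "z": 0, "roll": 0, "hand": 15},
    {"x": -1.6, "y": 3.7, "z": 0, "roll": 0, "hand": 15},
    {"x": -1.6, "y": 3.7, "z": 0, "roll": 0, "hand": 15},
    {"x": -1.6, "y": 3.7, "z": 0, "roll": 0, "hand": 15},
    {"x": 0, "y": 0, "z": 0, "roll": 0, "hand": 15},
  ],
)

```text
time: 6.95
position: [0.5123, -0.0145, 0.1113]
tool_rot: [-3.078, -0.629, -0.0]
ft_force: [0.8, -1.3, -1.3]
grip_width: 0.253
grip_force: 40.1
```

```bash
python3 -c "
from h import *
tip()"
```

```text
t 6.95 hd 23.21 tip u,v,z mm [ 596.  -214.1   48.5] F [ 0.8 -1.3 -1.3]
```

>>> send_rows(
  rows=[
    {"x": -0.6, "y": 1.4, "z": 0, "roll": 0, "hand": 15},
    {"x": 0, "y": 0, "z": 0, "roll": 0, "hand": 15},
  ],
)

```text
time: 7.15
position: [0.512, -0.0139, 0.1114]
tool_rot: [3.078, 0.627, 0.001]
ft_force: [2.2, -1.8, -1.7]
grip_width: 0.255
grip_force: 40.1
```

>>> send_rows(
  rows=[
    {"x": -0.6, "y": 1.4, "z": 0, "roll": 0, "hand": 15},
    {"x": 0, "y": 0, "z": 0, "roll": 0, "hand": 15},
  ],
)

```text
time: 7.35
position: [0.5114, -0.0127, 0.1114]
tool_rot: [3.078, 0.627, 0.001]
ft_force: [2.1, -2.2, -0.5]
grip_width: 0.257
grip_force: 40.3
```

>>> send_rows(
  rows=[
    {"x": -0.4, "y": 0.9, "z": 0, "roll": 0, "hand": 15},
    {"x": 0, "y": 0, "z": 0, "roll": 0, "hand": 15},
  ],
)

```text
time: 7.55
position: [0.5111, -0.0119, 0.1114]
tool_rot: [3.078, 0.627, 0.001]
ft_force: [3.2, -2.8, -0.5]
grip_width: 0.261
grip_force: 40.4
```

>>> send_rows(
  rows=[
    {"x": -0.8, "y": 1.8, "z": 0, "roll": 0, "hand": 15},
    {"x": 0, "y": 0, "z": 0, "roll": 0, "hand": 15},
  ],
)

```text
time: 7.75
position: [0.5104, -0.0102, 0.1115]
tool_rot: [3.078, 0.626, 0.002]
ft_force: [3.0, -4.3, -1.0]
grip_width: 0.255
grip_force: 40.8
```

```bash
python3 -c "
from h import *
tip()
s=get_image('scene');t=get_image('top');c=get_calibration('wrist');w=get_image('wrist')
for r in(5,60,120,155):
    xs=np.where(w[r].min(1)>190)[0];xs=xs[(xs>290)&(xs<350)];p=plane(c,xs.mean(),r,.0485);print(p@u,p@v)
T=get_calibration('top');F=.604
cv2.imwrite('pics/q2.png',np.hstack([cv2.resize(s[170:225,300:388],(400,250),interpolation=2),cv2.resize(t[165:225,290:370],(334,250),interpolation=2)]))"
```

```text
t 7.75 hd 23.1 tip u,v,z mm [ 595.9 -209.6   48.7] F [ 3.  -4.3 -1. ]
0.5783534905333754 -0.2149656475037882
0.5569081063456733 -0.2142290715491107
0.5315133202645747 -0.21298464379752677
0.5156251111938713 -0.21232284018667685
```

View pics/q2.png

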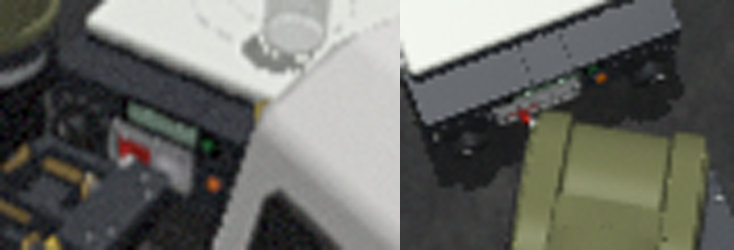

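The shutter is against its stop: the tip stays still while the force grows from 1 to 5 N and the driver yaws slightly in the grip. I'll back off and raise the wrist camera for a view like w0 to see the opened hole.

>>> send_rows(
  rows=[
    {"x": 1.2, "y": -2.8, "z": 0, "roll": 0, "hand": 15},
    {"x": -18, "y": -8, "z": 0, "roll": 0, "hand": 15},
    {"x": -18, "y": -8, "z": 0, "roll": 0, "hand": 15},
    {"x": -18, "y": -8, "z": 0, "roll": 0, "hand": 15},
    {"x": 0, "y": 0, "z": 35, "roll": 0, "hand": 15},
    {"x": 0, "y": 0, "z": 35, "roll": 8, "hand": 15},
    {"x": 5, "y": 2, "z": 35, "roll": 8, "hand": 15},
    {"x": 5, "y": 2, "z": 35, "roll": 8, "hand": 15},
    {"x": 5, "y": 2, "z": 0, "roll": 8, "hand": 15},
    {"x": 0, "y": 0, "z": 0, "roll": 7, "hand": 15},
  ],
)

```text
time: 8.9
position: [0.4722, -0.0287, 0.2522]
tool_rot: [-2.683, -1.631, -0.001]
ft_force: [-0.2, 0.1, -1.4]
grip_width: 0.257
grip_force: 40.0
```

```bash
python3 -c "
from h import *
s=tip();print(s['position'],s['tool_rot'])
c=get_calibration('wrist');w=get_image('wrist');cv2.imwrite('pics/w3.png',w);np.save('w3.npy',c,allow_pickle=True)
x,y=proj(c,u*.604+v*-.2363+np.array([0,0,.048]));print(x,y)
X=int(min(max(x-100,0),440));Y=int(max(y-65,0));print(X,Y)
cv2.imwrite('pics/q3.png',cv2.resize(w[Y:Y+145,X:X+200],(800,580),interpolation=2))"
```

```text
t 8.9 hd 62.69 tip u,v,z mm [ 523.6 -128.5  189.4] F [-0.2  0.1 -1.4]
[ 0.47219041 -0.02872921  0.25222906] [-2.68316486e+00 -1.63091569e+00 -1.25190896e-03]
486.4519537106652 43.24951216509746
386 0
```

View pics/q3.png

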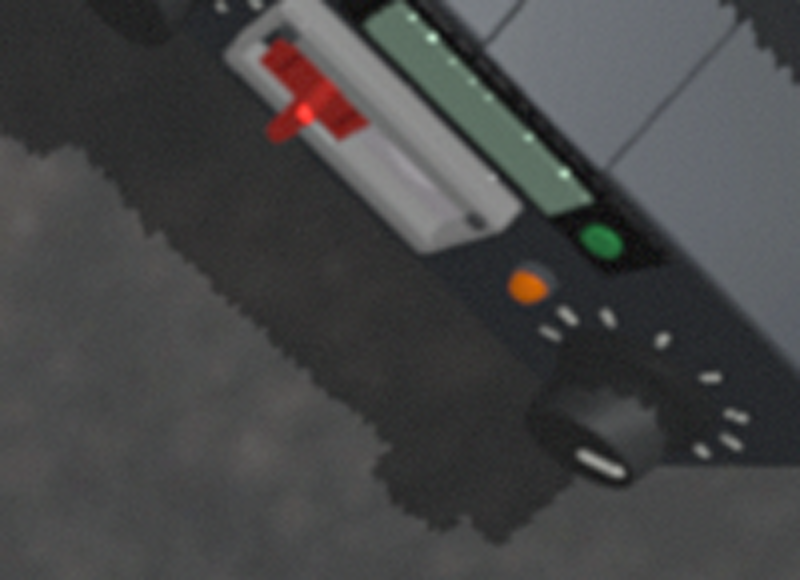

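The shutter now sits at the left end of its slot (crop (262,60) to (368,125)), and a light surface and mouth show to its right, around (400,165). Next: how far it moved, and where the hole is.

```bash
python3 -c "
from h import *
c=np.load('w3.npy',allow_pickle=True).item();w0=np.load('w0.npy',allow_pickle=True).item()
def fp(c,x,y,D):
    o,d=ray(c,x,y);p=o+d*(D-o@u)/(d@u);return np.round([p@v*1000,p[2]*1000],1).tolist()
F=.604;W=lambda a,b:(386+a/4,b/4);V=lambda a,b:(430+a/3.8,b/3.8)
for n,x,D in[('shTL',(262,60),F-.004),('shBR',(368,125),F-.004),('ribL',(266,132),F-.014),('ribR',(280,145),F-.014),('frameL',(225,52),F-.006),('frameR',(522,208),F-.006),('frameRb',(425,252),F-.006),('screwL',(283,37),F-.003),('screwR',(475,218),F-.003),('lamp',(528,287),F-.001),('lightL',(372,140),F),('lightR',(460,215),F),('lightmid',(405,170),F)]:print(n,fp(c,*W(*x),D))
print('w0 screwR',fp(w0,*V(273,191),F-.003),'w0 screwL',fp(w0,*V(90,25),F-.003))
im=cv2.imread('pics/w3.png')
# profile along v at several heights on the front plane
for z in(.044,.048,.052,.056):
    print(z,[(int(k),int(im[tuple(np.round(proj(c,u*F+v*k/1000+np.array([0,0,z]))[::-1]).astype(int))].mean())) for k in range(-256,-216,2)])
"
```

```text
shTL [-199.3, 49.4]
shBR [-221.9, 61.4]
ribL [-208.8, 52.5]
ribR [-212.6, 52.8]
frameL [-192.9, 45.3]
frameR [-248.8, 84.8]
frameRb [-252.0, 44.5]
screwL [-198.4, 59.9]
screwR [-249.8, 63.1]
lamp [-270.5, 53.9]
lightL [-226.9, 48.9]
lightR [-250.0, 52.8]
lightmid [-236.0, 49.8]
w0 screwR [-249.1, 63.1] w0 screwL [-198.8, 58.8]
0.044 [(-256, 94), (-254, 111), (-252, 114), (-250, 122), (-248, 134), (-246, 134), (-244, 135), (-242, 137), (-240, 134), (-238, 135), (-236, 134), (-234, 135), (-232, 136), (-230, 136), (-228, 135), (-226, 137), (-224, 133), (-222, 63), (-220, 53), (-218, 60)]
0.048 [(-256, 64), (-254, 111), (-252, 115), (-250, 120), (-248, 133), (-246, 133), (-244, 131), (-242, 131), (-240, 136), (-238, 131), (-236, 136), (-234, 139), (-232, 131), (-230, 133), (-228, 133), (-226, 134), (-224, 132), (-222, 64), (-220, 51), (-218, 58)]
0.052 [(-256, 71), (-254, 88), (-252, 104), (-250, 121), (-248, 128), (-246, 132), (-244, 133), (-242, 136), (-240, 147), (-238, 154), (-236, 148), (-234, 146), (-232, 148), (-230, 142), (-228, 133), (-226, 127), (-224, 128), (-222, 65), (-220, 68), (-218, 76)]
0.056 [(-256, 82), (-254, 81), (-252, 61), (-250, 81), (-248, 106), (-246, 106), (-244, 105), (-242, 106), (-240, 106), (-238, 106), (-236, 107), (-234, 108), (-232, 106), (-230, 105), (-228, 108), (-226, 108), (-224, 108), (-222, 107), (-220, 107), (-218, 109)]
```

Lamp, stops and light streak agree on the hole at v≈-236.4 mm with the shutter fully open. Next I'll measure the blade's current yaw in the grip.

```bash
python3 -c "
from h import *
c=np.load('w3.npy',allow_pickle=True).item();im=cv2.imread('pics/w3.png')
P=[]
for r in range(4,160,6):
    xs=np.where(im[r].min(1)>170)[0];xs=xs[(xs>290)&(xs<350)]
    if len(xs)>6: P.append(plane(c,xs.mean(),r,.1894)[:2])
P=np.array(P);q=P.mean(0);l=cv2.fitLine(P.astype(np.float32)*1000,cv2.DIST_L2,0,.01,.01).ravel()
print(len(P),np.degrees(np.arctan2(l[1],l[0])),q)
p=np.array([.47219,-.02873]);d=l[:2];n=np.array([-d[1],d[0]]);print('axis offset left of TCP mm',(q-p)@n*1000)
s=get_state();r=s['tool_rot'];print('closing-normal hd',np.degrees(2*np.arctan2(-r[1],-r[0])))
# tip from top & scene
for nm in('top','scene'):
    k=get_calibration(nm);g=get_image(nm);t=np.r_[p+d*.1305,.1894];x,y=proj(k,t);X,Y=int(x),int(y);b=g[Y-10:Y+11,X-10:X+11].min(2);ys,xs=np.where(b>130);print(nm,x,y,list(zip((xs+X-10).tolist(),(ys+Y-10).tolist()))[:40])
"
```

```text
26 62.331154 [0.51059097 0.04486216]
axis offset left of TCP mm 0.16361029749615424
closing-normal hd 62.79999353612958
top 300.02991533824127 218.5000266529096 [(300, 219), (301, 219), (300, 220), (301, 220), (302, 220), (303, 220), (301, 221), (302, 221), (303, 221), (304, 221), (305, 221), (303, 222), (304, 222), (305, 222), (306, 222), (305, 223), (306, 223), (307, 223), (308, 223), (307, 224), (308, 224), (309, 224), (310, 224), (309, 225), (310, 225), (310, 226)]
scene 287.11778478748084 168.71227072451043 []
```

>>> send_rows(
  rows=[
    {"x": 0, "y": -3, "z": 0, "roll": -8, "hand": 15},
    {"x": 0, "y": -3, "z": 0, "roll": -8, "hand": 15},
    {"x": 0, "y": -3, "z": 0, "roll": -8, "hand": 15},
    {"x": 0, "y": -3, "z": 0, "roll": -8, "hand": 15},
    {"x": 9, "y": -2, "z": 0, "roll": -7.2, "hand": 15},
    {"x": 10, "y": 0, "z": -30, "roll": 0, "hand": 15},
    {"x": 10, "y": 0, "z": -40, "roll": 0, "hand": 15},
    {"x": 0, "y": 0, "z": -40, "roll": 0, "hand": 15},
    {"x": 0, "y": 0, "z": -31, "roll": 0, "hand": 15},
    {"x": 0, "y": 0, "z": 0, "roll": 0, "hand": 15},
  ],
)

```text
time: 10.05
position: [0.497, -0.044, 0.1059]
tool_rot: [-3.079, -0.62, 0.017]
ft_force: [-1.4, -0.1, -0.2]
grip_width: 0.256
grip_force: 40.0
```

```bash
sed -i 's/np.radians(.1)/np.radians(-.45)/' h.py; python3 -c "
from h import *
s=tip();print(s['position'])
c=get_calibration('wrist');w=get_image('wrist')
for r in(5,60,120,155):
    xs=np.where(w[r].min(1)>190)[0];xs=xs[(xs>290)&(xs<350)];p=plane(c,xs.mean(),r,.048);print(p@u,p@v)
for nm in('top','scene'):
    k=get_calibration(nm);g=get_image(nm);p=u*.575-v*.2364+np.array([0,0,.048]);x,y=proj(k,p);X,Y=int(x),int(y);b=g[Y-10:Y+11,X-10:X+11].min(2);ys,xs=np.where(b>120);print(nm,x,y,list(zip((xs+X-10).tolist(),(ys+Y-10).tolist()))[:30])
"
```

```text
t 10.05 hd 22.3 tip u,v,z mm [ 570.4 -237.3   43.1] F [-1.4 -0.1 -0.2]
[ 0.49702863 -0.04398354  0.1059199 ]
0.5504286262652948 -0.23648539534507504
0.5298836036552009 -0.23615353006888398
0.5054676024409369 -0.23621703661339222
0.4901464269699041 -0.23612558915807277
top 330.58801737599276 196.52670553585702 [(320, 187), (324, 188), (331, 198), (332, 198), (331, 199), (332, 199), (332, 200), (333, 200), (332, 201), (333, 201), (332, 202), (333, 202), (334, 202), (333, 203), (334, 203), (333, 204), (334, 204), (334, 205), (335, 205), (334, 206), (335, 206)]
scene 330.68422977994663 211.6593578132305 [(335, 204), (336, 204), (334, 205), (335, 205), (336, 205), (337, 205), (338, 205), (334, 206), (335, 206), (336, 206), (337, 206), (338, 206), (335, 207), (336, 207), (337, 207), (338, 207), (339, 207), (337, 208), (338, 208), (339, 208), (335, 209), (338, 209), (339, 209), (330, 212), (331, 212), (329, 213), (330, 213), (331, 213), (328, 214), (329, 214)]
```

>>> send_rows(
  rows=[
    {"x": 0, "y": 0, "z": 0, "roll": 0, "hand": 15},
    {"x": 0, "y": 0, "z": 0, "roll": 0, "hand": 15},
  ],
)

```text
time: 10.4
position: [0.5023, -0.0442, 0.112]
tool_rot: [-3.079, -0.622, -0.005]
ft_force: [0.6, -0.1, -0.1]
grip_width: 0.256
grip_force: 40.0
```

```bash
python3 -c "
from h import *
s=tip();print(s['position'],s['tool_rot'])"
```

```text
t 10.4 hd 22.41 tip u,v,z mm [ 575.2 -239.3   49.2] F [ 0.6 -0.1 -0.1]
[ 0.50231583 -0.04424056  0.11197731] [-3.07881642 -0.62236339 -0.00512787]
```

```bash
python3 -c "
from h import *
s=tip()
c=get_calibration('wrist');w=get_image('wrist');P=[]
for r in range(4,160,6):
    xs=np.where(w[r].min(1)>170)[0];xs=xs[(xs>290)&(xs<350)]
    p=plane(c,xs.mean(),r,.0487);P.append([p@u,p@v])
k=np.polyfit(*np.array(P).T,1);print('slope deg',np.degrees(k[0]),'v at tip',np.polyval(k,.575))
tip()"
```

```text
t 10.4 hd 22.41 tip u,v,z mm [ 575.2 -239.3   49.2] F [ 0.6 -0.1 -0.1]
slope deg -0.24516031551034836 v at tip -0.2388300465946628
t 10.45 hd 22.41 tip u,v,z mm [ 574.9 -239.2   48.9] F [ 0.3 -0.2 -0.3]
```

>>> send_rows(
  rows=[
    {"x": -0.7, "y": 1.7, "z": -0.8, "roll": 0.3, "hand": 15},
    {"x": 9.2, "y": 3.9, "z": 0, "roll": 0, "hand": 15},
    {"x": 9.2, "y": 3.9, "z": 0, "roll": 0, "hand": 15},
    {"x": 5, "y": 2.1, "z": 0, "roll": 0, "hand": 15},
    {"x": 4.6, "y": 2, "z": 0, "roll": 0, "hand": 15},
    {"x": 4.6, "y": 2, "z": 0, "roll": 0, "hand": 15},
    {"x": 0, "y": 0, "z": 0, "roll": 0, "hand": 15},
    {"x": 0, "y": 0, "z": 0, "roll": 0, "hand": 15},
  ],
)

```text
time: 11.25
position: [0.533, -0.029, 0.1093]
tool_rot: [3.077, 0.63, -0.001]
ft_force: [0.1, -0.5, -1.5]
grip_width: 0.255
grip_force: 40.0
```

```bash
python3 -c "
from h import *
s=tip()"
```

```text
t 11.25 hd 22.71 tip u,v,z mm [ 609.3 -236.6   46.5] F [ 0.1 -0.5 -1.5]
```

No contact and the tip is about 5 mm inside. Going on.

>>> send_rows(
  rows=[
    {"x": 0, "y": 0, "z": 1, "roll": 0.3, "hand": 15},
    {"x": 3.7, "y": 1.6, "z": 0, "roll": 0, "hand": 15},
    {"x": 3.7, "y": 1.6, "z": 0, "roll": 0, "hand": 15},
    {"x": 2.8, "y": 1.2, "z": 0, "roll": 0, "hand": 15},
    {"x": 0, "y": 0, "z": 0, "roll": 0, "hand": 15},
  ],
)

```text
time: 11.75
position: [0.5438, -0.0241, 0.1105]
tool_rot: [3.075, 0.64, 0.0]
ft_force: [0.6, -0.1, -1.2]
grip_width: 0.26
grip_force: 40.0
```

```bash
python3 -c "
from h import *
s=tip()"
```

```text
t 11.75 hd 23.05 tip u,v,z mm [ 621.3 -235.6   47.7] F [ 0.6 -0.1 -1.2]
```

>>> send_rows(
  rows=[
    {"x": 2.8, "y": 1.2, "z": 0, "roll": 0, "hand": 15},
    {"x": 2.8, "y": 1.2, "z": 0, "roll": 0, "hand": 15},
    {"x": 0, "y": 0, "z": 0, "roll": 0, "hand": 15},
  ],
)

```text
time: 12.05
position: [0.5493, -0.0218, 0.1105]
tool_rot: [3.076, 0.639, 0.0]
ft_force: [-0.1, 0.4, -0.7]
grip_width: 0.256
grip_force: 40.0
```

>>> send_rows(
  rows=[
    {"x": 1.8, "y": 0.8, "z": 0, "roll": 0, "hand": 15},
    {"x": 0, "y": 0, "z": 0, "roll": 0, "hand": 15},
  ],
)

```text
time: 12.25
position: [0.5509, -0.0211, 0.1105]
tool_rot: [3.076, 0.639, 0.0]
ft_force: [0.4, 0.6, -0.2]
grip_width: 0.259
grip_force: 40.0
```

>>> send_rows(
  rows=[
    {"x": 1.8, "y": 0.8, "z": 0, "roll": 0, "hand": 15},
    {"x": 0, "y": 0, "z": 0, "roll": 0, "hand": 15},
  ],
)

```text
time: 12.45
position: [0.5522, -0.0206, 0.1103]
tool_rot: [3.076, 0.639, -0.002]
ft_force: [-0.4, -0.4, 0.1]
grip_width: 0.257
grip_force: 40.0
```

```bash
python3 -c "
from h import *
s=tip()"
```

```text
t 12.45 hd 23.01 tip u,v,z mm [ 630.3 -235.7   47.5] F [-0.4 -0.4  0.1]
```

>>> send_rows(
  rows=[
    {"x": 1.8, "y": 0.8, "z": 0, "roll": 0, "hand": 15},
    {"x": 0, "y": 0, "z": 0, "roll": 0, "hand": 15},
  ],
)

```text
time: 12.65
position: [0.5536, -0.02, 0.1101]
tool_rot: [3.076, 0.639, -0.003]
ft_force: [-2.7, -1.2, -0.8]
grip_width: 0.255
grip_force: 40.0
```

>>> send_rows(
  rows=[
    {"x": 1.8, "y": 0.8, "z": 0, "roll": 0, "hand": 15},
    {"x": 0, "y": 0, "z": 0, "roll": 0, "hand": 15},
  ],
)

```text
time: 12.85
position: [0.5554, -0.0191, 0.1101]
tool_rot: [3.076, 0.638, -0.003]
ft_force: [-3.6, -2.1, -1.1]
grip_width: 0.255
grip_force: 40.0
```

>>> send_rows(
  rows=[
    {"x": 1.8, "y": 0.8, "z": 0, "roll": 0, "hand": 15},
    {"x": 0, "y": 0, "z": 0, "roll": 0, "hand": 15},
  ],
)

```text
time: 13.05
position: [0.557, -0.0184, 0.11]
tool_rot: [3.076, 0.639, -0.004]
ft_force: [-5.4, -2.4, -1.1]
grip_width: 0.256
grip_force: 40.0
```

The spring force is rising as expected (about 2.9, 4.2, 5.9 N). I'll press on to the hard stop.

>>> send_rows(
  rows=[
    {"x": 1.4, "y": 0.6, "z": 0, "roll": 0, "hand": 15},
    {"x": 0, "y": 0, "z": 0, "roll": 0, "hand": 15},
  ],
)

```text
time: 13.25
position: [0.558, -0.0181, 0.1099]
tool_rot: [3.076, 0.638, -0.005]
ft_force: [-5.0, -2.0, -0.1]
grip_width: 0.255
grip_force: 40.0
```

>>> send_rows(
  rows=[
    {"x": 1.4, "y": 0.6, "z": 0, "roll": 0, "hand": 15},
    {"x": 0, "y": 0, "z": 0, "roll": 0, "hand": 15},
    {"x": 0, "y": 0, "z": 0, "roll": 0, "hand": 15},
  ],
)

```text
time: 13.55
position: [0.5583, -0.018, 0.1094]
tool_rot: [3.076, 0.638, -0.009]
ft_force: [-7.1, -3.6, -1.0]
grip_width: 0.256
grip_force: 40.0
```

>>> send_rows(
  rows=[
    {"x": 1.4, "y": 0.6, "z": 0, "roll": 0, "hand": 15},
    {"x": 0, "y": 0, "z": 0, "roll": 0, "hand": 15},
    {"x": 0, "y": 0, "z": 0, "roll": 0, "hand": 15},
  ],
)

```text
time: 13.85
position: [0.5585, -0.0179, 0.1089]
tool_rot: [3.076, 0.637, -0.014]
ft_force: [-10.0, -4.9, -0.6]
grip_width: 0.256
grip_force: 40.0
```

>>> send_rows(
  rows=[
    {"x": 1.0, "y": 0.4, "z": 0, "roll": 0, "hand": 15},
    {"x": 0, "y": 0, "z": 0, "roll": 0, "hand": 15},
    {"x": 0, "y": 0, "z": 0, "roll": 0, "hand": 15},
    {"x": 0, "y": 0, "z": 0, "roll": 0, "hand": 15},
    {"x": 0, "y": 0, "z": 0, "roll": 0, "hand": 15},
  ],
)

```text
time: 14.35
position: [0.5587, -0.0178, 0.1086]
tool_rot: [-3.076, -0.637, 0.017]
ft_force: [-11.4, -4.5, 0.6]
grip_width: 0.258
grip_force: 40.0
```

```bash
python3 -c "
from h import *
s=tip()
for n in('scene','top'):cv2.imwrite('pics/%s9.png'%n,get_image(n))
s=cv2.imread('pics/scene9.png');t=cv2.imread('pics/top9.png')
cv2.imwrite('pics/q9.png',np.hstack([cv2.resize(s[130:240,290:390],(364,400),interpolation=2),cv2.resize(t[90:230,260:420],(436,400),interpolation=2)]))
tip()"
```

```text
t 14.35 hd 22.93 tip u,v,z mm [ 637.4 -236.    45.8] F [-11.4  -4.5   0.6]
t 14.45 hd 22.93 tip u,v,z mm [ 637.4 -236.    45.8] F [-11.5  -4.6  -0.3]
```

View pics/q9.png

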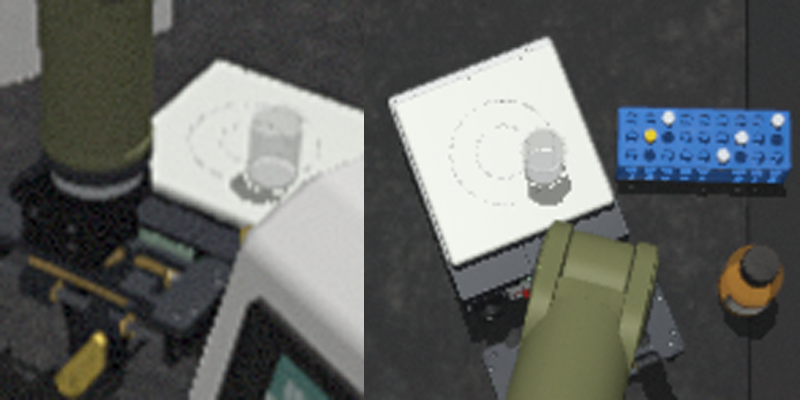

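The button is at its hard stop: force is steady at about 12 N, the tip no longer advances, and it travelled about 6 mm from first contact. The picture shows the red shutter still at the left and the beaker, rack and bottle where they were. Handing in.

```bash
python3 -c "
from bench import *
print(close_job())"
```

```text
the job is handed in; nothing more can be done
None
```

The shutter is fully left and the screwdriver, still gripped, holds the reset button against its hard stop at about 12 N; the job was handed in at 14.5 s with no result returned, and the beaker and other things were not touched.

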